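Clamp the mortised block in the jig

TASK

Clamp the mortised block that sits in the plywood jig: with the back of a finger push the steel strap round until it stops over the block, and then push the cam lever down to its stop so that the rubber foot presses on the block. Leave the lever up until the strap is over the block. Pick nothing up, and leave the block where it sits and the wedge, dowel, tin, tape measure, marking gauge and mallet undisturbed.

Things in the scene. Friction and masses are not known exactly. Their poses are not given: they have to be found in the camera images.
- jig: Fixed plywood board, 250 (its x) x 220 (its y) x 15 mm, origin at the centre of its underside, z up, turned up to 0.45 rad, its -x side toward the robot. A wooden fence (its x 54 to 70, y -75 to 75 mm) and an end stop (x -10 to 50, y -95 to -81) rise to 40 mm above the bench and locate the block. At its (-65, 45) mm stands a steel post, 38 mm across and 69 mm high, with the swing clamp.
- clamp_axis (a point): Point on the vertical axis of the swing clamp, at the jig's (-65, 45, 89) mm, fixed: 89 mm above the bench, the height of the middle of the raised strap. Axes are those of the jig. A clevis with the lever's pin stands on the axis, 28 mm wide, up to 122 mm above the bench.
- strap (a joint): Turn of the swing clamp about the vertical clamp axis (rad). 0: strap points along the jig's +x, across the block near its +y end, against its stop; positive: swung toward the jig's +y, off the block. Range 0 to 1.9, starts 0.9 to 1.7. It stays where it is left and takes about 0.12 N m to turn; strap, foot and lever turn together.
- strap_end (a point): Middle of the end face of the strap, 115 mm from the clamp axis. The strap is a flat steel bar, 26 mm wide, 18 mm thick (80 to 98 mm above the bench while raised), from 25 mm behind the axis to this point. Site axes: x from the clamp axis to this end, y across the strap, z up. The cam lowers the whole strap by 8 mm.
- foot: Sprung rubber foot, 22 mm across, under the strap 85 mm from the clamp axis; a nut and stud stand 12 mm out of the strap's top above it. Origin at the centre of its lower face, 64.5 mm above the bench while the lever is up, 4.5 mm over the block. With the lever down its spring (1500 N/m) presses the block with about 5 N.
- lever (a joint): Angle of the cam lever (rad), hinged on a level pin at the clamp axis, 112 mm above the bench. 0: the lever rises 60 degrees above the level, leaning to the side opposite the strap; grows as the lever is pushed down and outward, to 0.96 at the stop, 5 degrees above level. Starts 0 to 0.12. Stiff (0.25 N m): it stays where it is left.
- lever_ball (a point): Centre of the black ball, 22 mm in diameter, at the end of the lever, 100 mm from its pin. The lever is a flat bar 14 mm wide and 10 mm thick; it always lies in the strap's upright plane, on the other side of the clamp axis.
- block: Loose softwood block with a mortise (44 x 22 mm, in the middle of its top), 60 (x) x 154 (y) x 45 mm high, lying in the jig within 8 mm of fence and end stop; its top is 60 mm above the bench. Origin at the centre of its underside, long axis y along the jig's y.
- wedge_on_board: Loose wooden wedge, 31 x 82 x 18 mm, lying on the jig board near its front right corner; bystander. Origin at the centre of its underside.
- dowel: Loose wooden dowel, 110 mm long, 12 mm high, lying on the jig board behind the fence; bystander. Origin at the centre of its underside.
- tin: Loose grey tin, 68 mm across, 62 mm high, on the bench to the right; bystander. Origin at the centre of its underside.
- tape: Loose tape measure, 61 x 74 x 72 mm high, on the bench to the left; bystander. Origin at the centre of its underside.
- gauge: Loose wooden marking gauge, 60 x 210 x 55 mm, on the bench to the right; bystander. Origin at the centre of its underside.
- mallet: Loose wooden mallet, 105 x 251 x 62 mm, on the bench to the left; bystander. Origin at the centre of its underside.
Not all that is in view belongs to the job. Leave any blue look-alike of the block alone.

How it is judged:
On the way, in this order (a step that is already met when the one before it is completed fails the run):
1. the strap is swung over the block to its stop while the lever is still up (value of joint strap below 0.08 rad and value of joint lever below 0.35 rad), for 0.2 s.
2. the lever is pushed down to its stop with the strap over the block (value of joint strap below 0.1 rad and value of joint lever above 0.88 rad), for 0.2 s.
At the end, for the whole second after the job is handed in: The strap stands within 0.1 rad of its stop over the block, the lever is down (at least 0.88 of 0.96 rad), the foot presses the block with more than 2 N, and the block lies still and flat within 8 mm of where it began (all of step 2 and contact force between foot and block above 2 N and distance of block from where it was at the start of the episode below 0.008 m and angle between block's own z axis and vertical below 0.05 rad and linear speed of block below 0.02 m/s); the robot touches nothing.
It fails at once if the lever was pushed down before the strap was over the block (value of joint strap above 0.15 rad and value of joint lever above 0.4 rad).
It fails at once if the block was shifted or lifted by more than 12 mm (distance of block from where it was at the start of the episode above 0.012 m).
It fails at once if a bystander was moved or lifted by more than 25 mm (distance of any of wedge_on_board, dowel, tin, tape, gauge, mallet from where it was at the start of the episode above 0.025 m).
It also fails if it takes over 43 s, if anything falls off the work surface, if the arm or the gripper's body presses on something with over 40 N, if the wrist force passes 120 N, or if a joint passes its speed limit or range.

ROBOT

A 6-joint arm with a two-finger parallel gripper is mounted at the origin on a cart in front of the work surface, level with it; the furniture and walls round the work are solid. World frame = base frame: x ahead of the robot, y to its left, z up, the work surface at z = 0. Lengths are in m, angles in rad, forces in N, time in s.
With the tool pointing down it reaches from about 0.25 to 0.85 m from the base axis. Payload 12.5 kg.
Tool frame: the origin (TCP) lies on the centre line of the jaws, within the pads' length; the fingertips stand 11 mm ahead of it and the grasp point (between the pads) lies 8 mm behind it; z points along the fingers, y is the line along which they close (so a half turn about z gives the same grasp; the last joint's range is limited). The gripper opens to 93 mm and grips with 3 to 60 N. Pads are 15 mm wide; open, the fingers measure 128 mm over their backs; the gripper's body (75 mm by 188 mm) begins 65 mm behind the grasp point.
Start: joints at [1.141, 0.351, 1.652, -0, 1.139, -0.085], TCP at [0.186, 0.518, 0.23] pointing down, gripper open.
Joint ranges: [-2.75, 2.75], [-0.79, 2.1], [0.01, 2.65], [-1.57, 4.71], [0.07, 3.14], [-2.87, 2.87]. Speed limits (rad/s): [2.22, 2.22, 2.79, 3.14, 3.14, 3.14].

INTERFACE

Orientations are given as a unit quaternion [w, x, y, z].
In Python, from plant import manip, optics, order, spotter gives the robot as it stands. The module is installed in compiled form; this text tells all that it offers.
- The arm moves only by the tool arm_command, never from a script. Its argument "motion" is a list of rows, each a list of 7 numbers: the shift along the tool's x, y, z in cm, then the turn, a rotation vector about the tool's x, y, z in rad, then the finger opening in cm, from 0 to 9.3. A call has 1 to 12 rows; each row shifts and turns the commanded pose from where the row before left it, along the tool's axes as they then stand; what a row does not reach is not made up. A row lasts 1/10 s, in which the tool goes at most 50 mm and 8.59 degrees, less where a joint would pass 70% of its speed; a pose out of reach is approached as far as the arm can. A call is refused whole if a number of a shift passes 5 or a number of a turn 0.15, either way. A call with a gripper value outside its range is refused whole. The fingers move at their own pace and stop on an object; the grip force is fixed at half the most. Time passes only in rows, so rows that do not move let the fingers close. It gives the time, the measured TCP pose, the force, the opening and the grip force at its end, in the units of the state.
- manip.observe(): the state, without advancing time (a new reading comes with each control period).
- optics.grab_frame(name): name is "scene" or "side" or "wrist"; returns a dict with "pixels" (420x560x3 uint8, blue, green, red), "mtx" (3x3 intrinsics, pixels), "k1" (the pictures are not rectified: a ray, as slopes to the right and down, at radius r is drawn at 1 + k1 r^2 times it, then the intrinsics apply), "xyz" and "attitude" of the camera in the world; the wrist camera has in their place "mount" (4x4, takes a point from camera to tool coordinates, whose origin is the TCP and whose axes are the flange's). Camera axes: x right, y up, looking along -z (the intrinsics and any distortion apply to the point x, -y, -z); pixel columns grow to the right and rows downward; lengths in m; the calibration is good to about 2 mm. A picture is of the moment at which its call begins: read the wrist's pose just before it. There is no depth.
- order.close_job(): hands the job in; it is judged then, once.
Trained networks look in a picture, given as the dict that the camera call returned (one of the last four; its "shot" number tells which), for a name from the list of things; names that differ only in an ending like _2 or _b are one class to them, and where a whole thing is asked for, a point or a joint stands for the part that bears it (a point fixed in the world has none). Each returns a list of dicts, best first, with "score" (0 to 1); they miss things now and then, are a little off and sometimes report something else, mostly with a low value. They report only what shows in the picture. A call takes as long as a camera call. They do not tell look-alikes from the thing itself.
- spotter.boxes_of(label, picture): "extent" ([left, top, right, bottom] in pixels, round what is visible of it).
- spotter.silhouettes(label, picture): "region" (420x560 bool, what is visible of it) and "extent" ([left, top, right, bottom] in pixels, round what is visible of it).
The state is a dict: "time": time; "q": joint angles; "dq": joint speeds; "joint_torque": joint torques, N m; "tool_pos": TCP position; "orientation": TCP orientation; "contact_force": force on the tool from outside, world axes, zero at the start; "wrist_torque": the same for the moment, N m; "opening": finger opening in m; "grasp_force": force on a finger pad.
Only numpy, scipy, OpenCV 4.12 (cv2) and the standard library are available. Lean on these libraries where they do the work, as an engineer would, in place of code of your own. Each camera call takes 0.05 s, during which the arm holds its last target. There are 200 camera calls.

## Working session

There is one attempt and no reset: what is moved stays moved. The work goes in short steps, Python scripts to look and compute and a tool call to move; the robot and the scene stay as the last step left them, time stands still between calls to the robot, and variables do not carry over. Pictures are saved under pics/ and viewed, at most 10 in all, crops included, and the job is handed in when it is done.

Besides the shell and the picture viewer there is one more tool, called after "Request:" as name([rows], argument=value, ...), one row to a line, values as JSON. arm_command: Moves the arm, as the interface text tells. Its arguments: {"type":"object","properties":{"motion":{"type":"array"}},"required":["motion"]}

```bash
mkdir -p pics; cat > h.py <<'E'
import numpy as np, cv2
from scipy.spatial.transform import Rotation as R
from plant import manip, optics, order, spotter
def quat(q): return R.from_quat([q[1],q[2],q[3],q[0]])
def cam(f, st=None):
    if 'mount' in f:
        T=np.eye(4); T[:3,:3]=quat(st['orientation']).as_matrix(); T[:3,3]=st['tool_pos']
        M=T@np.array(f['mount']); return M[:3,:3],M[:3,3]
    a=np.array(f['attitude']); 
    A=a if a.shape==(3,3) else quat(a).as_matrix()
    return A,np.array(f['xyz'])
def proj(f,P,st=None):
    A,t=cam(f,st); p=(np.atleast_2d(P)-t)@A; s=np.c_[p[:,0]/-p[:,2],-p[:,1]/-p[:,2]]
    s=s*(1+f['k1']*(s**2).sum(1,keepdims=True)); K=np.array(f['mtx'])
    return s@K[:2,:2].T+K[:2,2]
def ray(f,uv,st=None):
    A,t=cam(f,st); K=np.array(f['mtx']); d=np.linalg.solve(K[:2,:2],np.array(uv,float)-K[:2,2]); s=d.copy()
    for _ in range(20): s=d/(1+f['k1']*(s@s))
    return t,A@np.array([s[0],-s[1],-1])
def onz(f,uv,z,st=None):
    t,d=ray(f,uv,st); return t+d*(z-t[2])/d[2]
def tri(rs):
    M=0;b=0
    for t,d in rs:
        d=d/np.linalg.norm(d);P=np.eye(3)-np.outer(d,d);M=M+P;b=b+P@t
    return np.linalg.solve(M,b)
E
python3 - <<'E'
from h import *
st=manip.observe(); print({k:np.round(v,3) for k,v in st.items()})
for n in ['scene','side']:
    f=optics.grab_frame(n); cv2.imwrite(f'pics/{n}0.png',f['pixels'])
    print(n,f['xyz'],f['attitude'],f['mtx'],f['k1'])
    for l in ['jig','strap','strap_end','foot','lever','lever_ball','block','wedge_on_board','tape','mallet','tin','gauge']:
        print(l,[(np.round(b['extent']).tolist(),round(b['score'],2)) for b in spotter.boxes_of(l,f)][:3])
E
```

```text
{'time': np.float64(0.0), 'q': array([ 1.141,  0.351,  1.652, -0.   ,  1.139, -0.085]), 'dq': array([0.   , 0.   , 0.001, 0.001, 0.002, 0.001]), 'joint_torque': array([-2.0000e-03, -4.9731e+01, -2.8526e+01,  7.0000e-02,  2.6000e-02,
       -0.0000e+00]), 'tool_pos': array([0.186, 0.517, 0.229]), 'orientation': array([-0.   ,  0.172,  0.985, -0.001]), 'contact_force': array([-0.401, -0.167,  0.161]), 'wrist_torque': array([-0.001,  0.008,  0.009]), 'grasp_force': np.float64(0.0), 'opening': np.float64(0.093)}
scene [-0.04086016 -0.66002108  0.79325255] [ 0.82988359  0.40484287 -0.17700589 -0.34068223] [[395.83448689   0.         277.32308108]
 [  0.         395.83448689 213.44680092]
 [  0.           0.           1.        ]] 0.04015420299110482
jig [([252.0, 206.0, 363.0, 295.0], 0.58), ([267.0, 202.0, 288.0, 242.0], 0.43)]
strap [([268.0, 204.0, 293.0, 241.0], 0.93)]
strap_end [([266.0, 205.0, 287.0, 242.0], 0.56)]
foot []
lever [([277.0, 208.0, 292.0, 232.0], 0.72)]
lever_ball [([277.0, 207.0, 292.0, 230.0], 0.52)]
block [([287.0, 222.0, 340.0, 257.0], 0.76)]
wedge_on_board [([286.
[... 641 characters left out ...]
5.0, 254.0], 0.64)]
foot [([343.0, 209.0, 361.0, 237.0], 0.58)]
lever [([284.0, 194.0, 303.0, 228.0], 0.78)]
lever_ball [([282.0, 190.0, 302.0, 231.0], 0.58), ([246.0, 302.0, 268.0, 338.0], 0.23), ([282.0, 201.0, 302.0, 220.0], 0.21)]
block [([246.0, 268.0, 309.0, 304.0], 0.81), ([247.0, 228.0, 281.0, 261.0], 0.8), ([220.0, 194.0, 324.0, 276.0], 0.27)]
wedge_on_board [([293.0, 241.0, 305.0, 250.0], 0.42)]
tape [([249.0, 300.0, 265.0, 337.0], 0.62), ([248.0, 228.0, 279.0, 261.0], 0.33)]
mallet [([246.0, 305.0, 310.0, 390.0], 0.85)]
tin [([339.0, 212.0, 359.0, 237.0], 0.81)]
gauge [([285.0, 202.0, 303.0, 220.0], 0.56), ([250.0, 191.0, 303.0, 253.0], 0.38), ([244.0, 306.0, 311.0, 391.0], 0.38)]
```

```bash
python3 - <<'E'
import cv2
a=cv2.imread('pics/scene0.png')[170:380,110:460]; b=cv2.imread('pics/side0.png')[170:400,200:400]
a=cv2.resize(a,(800,480)); b=cv2.resize(b,None,fx=2.6,fy=2.6,interpolation=2)
cv2.imwrite('pics/a.png',a); cv2.imwrite('pics/b.png',b)
E
```

```text
(no output)
```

View pics/a.png

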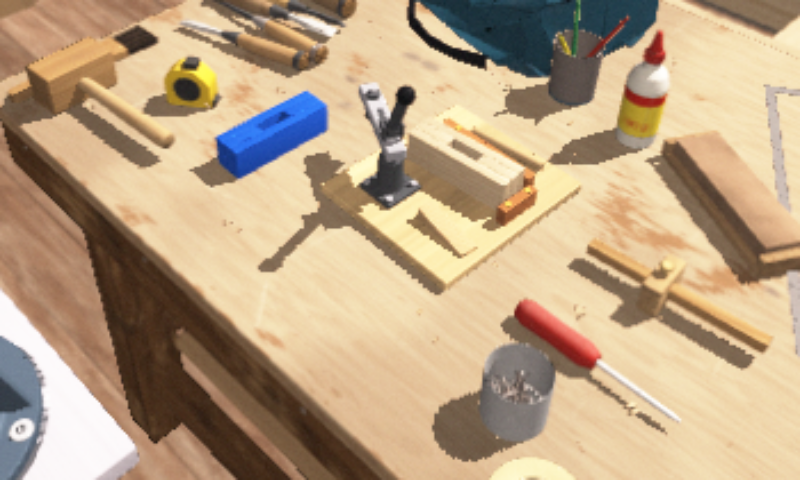

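View pics/b.png

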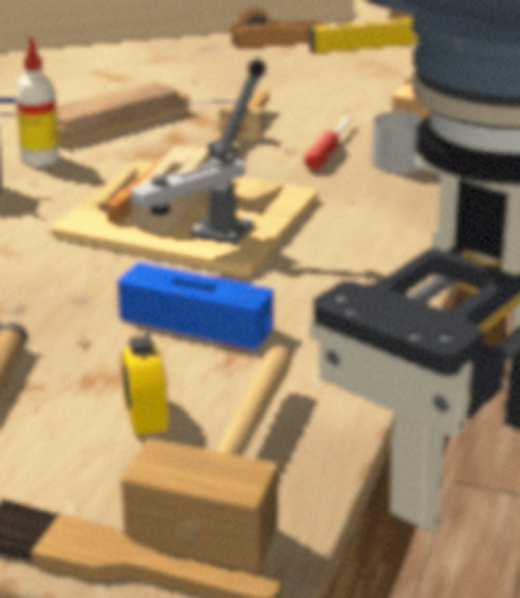

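The images show the jig with the light wood block at full-frame scene (314,240). The blue look-alike block is at scene (229,227) and stays untouched. The strap end is at scene (272,210) / side (256,246), and the ball is at scene (287,211) / side (299,196). Next I fit the jig pose and joints.

```bash
cat >> h.py <<'E'
def model(p):
    x,y,w,s,l=p; J=lambda P:(R.from_euler('z',w).apply(P)+[x,y,0])
    def S(r,z): return [-.065+r*np.cos(s),.045+r*np.sin(s),z]
    e=np.pi/3-l
    return J, {'end':J(S(.115,.089)),'ball':J(S(-.1*np.cos(e),.112+.1*np.sin(e))),'axis':J([-.065,.045,.089]),'top':J([-.065,.045,.122])}
E
python3 - <<'E'
from h import *
from scipy.optimize import least_squares
sc=optics.grab_frame('scene'); sd=optics.grab_frame('side')
sa=lambda u,v:(u/2.286+110,v/2.286+170); sb=lambda u,v:(u/2.6+200,v/2.6+170)
c=[(-.125,.11,.015),(-.125,-.11,.015),(.125,-.11,.015)]
uv=np.array([sa(322,187),sa(443,287),sa(580,183)])
ub=np.array([sb(52,230),sb(318,195)])  # side: far-left corner, right corner
cb=[(.125,.11,.015),(-.125,-.11,.015)]
def res(p):
    J,m=model(p)
    return np.r_[(proj(sc,J(c))-uv).ravel(),(proj(sd,J(cb))-ub).ravel(),
     proj(sc,m['ball'])[0]-sa(405,94),proj(sd,m['ball'])[0]-sb(257,68),proj(sc,m['end'])[0]-sa(370,92),proj(sd,m['end'])[0]-sb(146,201)]
print([onz(sc,u,.015).round(3) for u in uv])
for w0 in (-.3,.0,.3):
    r=least_squares(res,[.5,0.1,w0,1.3,.05],loss='soft_l1'); print(r.cost,r.x.round(4)); print(res(r.x).round(1))
J,m=model(r.x); print({k:v.round(3) for k,v in m.items()})
print('tri ball',tri([ray(sc,sa(405,94)),ray(sd,sb(257,68))]),'end',tri([ray(sc,sa(370,92)),ray(sd,sb(146,201))]))
np.save('p.npy',r.x)
E
```

```text
[array([ 0.504, -0.031,  0.015]), array([ 0.492, -0.244,  0.015]), array([ 0.744, -0.251,  0.015])]
9.264760962630854 [ 0.6225 -0.1389 -0.0262  1.1093 -0.0317]
[-2.2 -0.2  1.1 -0.1  0.4 -0.   0.1 -1.3  1.  -3.  -0.3  0.2  0.  -0.7
 -3.4 -0.9 -1.3 -0.8]
9.264760962631225 [ 0.6225 -0.1389 -0.0262  1.1093 -0.0317]
[-2.2 -0.2  1.1 -0.1  0.4 -0.   0.1 -1.3  1.  -3.  -0.3  0.2  0.  -0.7
 -3.4 -0.9 -1.3 -0.8]
9.264760962895751 [ 0.6225 -0.1389 -0.0262  1.1093 -0.0317]
[-2.2 -0.2  1.1 -0.1  0.4 -0.   0.1 -1.3  1.  -3.  -0.3  0.2  0.  -0.7
 -3.4 -0.9 -1.3 -0.8]
{'end': array([0.613, 0.009, 0.089]), 'ball': array([ 0.537, -0.134,  0.2  ]), 'axis': array([ 0.559, -0.092,  0.089]), 'top': array([ 0.559, -0.092,  0.122])}
tri ball [ 0.53729323 -0.13342696  0.19889472] end [6.15560032e-01 4.59179418e-04 8.51393109e-02]
```

Request:
arm_command([
  [0, 0, 0, 0, 0, 0.143, 0],
  [0, 0, 0, 0, 0, 0.143, 0],
  [0, 0, 0, 0, 0, 0.143, 0],
  [0, 0, 0, 0, 0, 0.143, 0],
  [0, 0, 0, 0, 0, 0.143, 0],
  [0, 0, 0, 0, 0, 0.143, 0],
  [0, 0, 0, 0, 0, 0.143, 0],
  [0, 0, 0, 0, 0, 0.143, 0],
  [0, 0, 0, 0, 0, 0.143, 0],
  [0, 0, 0, 0, 0, 0.143, 0],
  [0, 0, 0, 0, 0, 0.143, 0],
  [0, 0, 0, 0, 0, 0.143, 0],
])

```text
time: 2.6
tool_pos: [0.1859, 0.5176, 0.2296]
orientation: [0.0, 0.859, 0.512, -0.0]
contact_force: [-1.0, -0.6, -0.3]
opening: 0.0027
grasp_force: 0.0
```

```bash
cat >> h.py <<'E'
def rel(P):
    st=manip.observe(); return (quat(st['orientation']).inv().apply(np.array(P)-st['tool_pos'])*100).round(2)
def show():
    st=manip.observe(); print('t',round(float(st['time']),2),'pos',np.round(st['tool_pos'],4),'axes\n',quat(st['orientation']).as_matrix().round(3),'\nq',np.round(st['q'],2),'F',np.round(st['contact_force'],1),'op',st['opening'])
E
python3 -c "
from h import *
show(); print(rel([.555,.018,.23]))"
```

```text
t 2.6 pos [0.1859 0.5176 0.2296] axes
 [[ 0.476  0.88   0.   ]
 [ 0.88  -0.476 -0.   ]
 [-0.     0.    -1.   ]] 
q [ 1.14  0.35  1.65 -0.    1.14  1.64] F [-1.  -0.6 -0.3] op 0.002671790562239034
[-2.638e+01  5.624e+01 -3.000e-02]
```

Request:
arm_command([
  [-2, 4.2, 0, 0, 0, 0, 0],
  [-2, 4.2, 0, 0, 0, 0, 0],
  [-2, 4.2, 0, 0, 0, 0, 0],
  [-2, 4.2, 0, 0, 0, 0, 0],
  [-2, 4.2, 0, 0, 0, 0, 0],
  [-2, 4.2, 0, 0, 0, 0, 0],
  [-2, 4.2, 0, 0, 0, 0, 0],
  [-2, 4.2, 0, 0, 0, 0, 0],
  [-2, 4.2, 0, 0, 0, 0, 0],
  [-2, 4.2, 0, 0, 0, 0, 0],
  [-2, 4.2, 0, 0, 0, 0, 0],
  [0, 0, 0, 0, 0, 0, 0],
])

```text
time: 3.8
tool_pos: [0.4924, 0.1025, 0.2296]
orientation: [0.001, 0.859, 0.513, 0.0]
contact_force: [-0.2, 0.1, 0.0]
opening: 0.0005
grasp_force: 0.0
```

```bash
python3 - <<'E'
from h import *
show(); print(rel([.555,.018,.23]))
st=manip.observe(); f=optics.grab_frame('wrist'); im=f['pixels'].copy()
J,m=model(np.load('p.npy'))
c=np.array([J([sx*.125,sy*.11,.015]) for sx,sy in [(-1,-1),(1,-1),(1,1),(-1,1)]])
uv=proj(f,c,st); print(uv.round(0))
cv2.polylines(im,[uv.round().astype(int)],True,(0,255,255),1)
for k,v in m.items():
    u=proj(f,v,st)[0]; print(k,u.round(0))
    if abs(u).max()<2000: cv2.circle(im,tuple(int(a) for a in u),4,(0,0,255),1)
cv2.imwrite('pics/w1.png',im)
E
```

```text
t 3.8 pos [0.4924 0.1025 0.2296] axes
 [[ 0.474  0.88   0.001]
 [ 0.88  -0.474 -0.001]
 [-0.     0.001 -1.   ]] 
q [ 0.11  0.26  1.77 -0.    1.1   0.61] F [-0.2  0.1  0. ] op 0.000502379783664845
[-4.46  9.52 -0.03]
[[387. 386.]
 [551. 323.]
 [509. 187.]
 [327. 269.]]
end [421. 228.]
ball [461. 458.]
axis [409. 323.]
top [423. 343.]
```

View pics/w1.png

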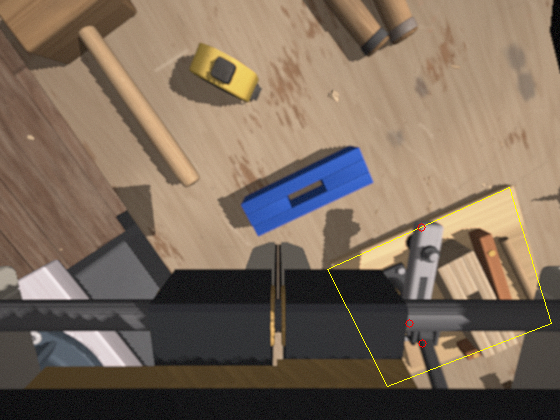

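Wrist view: the jig outline (yellow) sits well on the board. The strap end is at about (428,224), versus a predicted (421,228), so I look again from a better viewpoint.

Request:
arm_command([
  [0, 0, -4, 0, 0, 0, 0],
  [0, 0, -4, 0, 0, 0, 0],
  [-4, 0, 0, 0, 0, 0, 0],
  [-4, 0, 0, 0, 0, 0, 0],
  [-4, 0, 0, 0, 0, 0, 0],
  [0, 4, 0, 0, 0, 0, 0],
  [0, 4, 0, 0, 0, 0, 0],
  [0, 4, 0, 0, 0, 0, 0],
  [0, 0, 0, 0, 0, 0, 0],
  [0, 0, 0, 0, 0, 0, 0],
])

```text
time: 4.85
tool_pos: [0.5391, -0.0554, 0.3091]
orientation: [-0.001, 0.857, 0.515, -0.0]
contact_force: [-0.7, 1.0, -0.5]
opening: 0.0003
grasp_force: 0.0
```

```bash
python3 - <<'E'
from h import *
show()
st=manip.observe(); f=optics.grab_frame('wrist'); im=f['pixels'].copy()
J,m=model(np.load('p.npy'))
c=np.array([J([sx*.125,sy*.11,.015]) for sx,sy in [(-1,-1),(1,-1),(1,1),(-1,1)]])
uv=proj(f,c,st); print(uv.round(0))
cv2.polylines(im,[uv.round().astype(int)],True,(0,255,255),1)
for k,v in m.items():
    u=proj(f,v,st)[0]; print(k,u.round(0))
    if abs(u).max()<2000: cv2.circle(im,tuple(int(a) for a in u),4,(0,0,255),1)
for l in ['strap','lever_ball','lever']: print(l,[(np.round(b['extent']).tolist(),round(b['score'],2)) for b in spotter.boxes_of(l,f)][:3])
cv2.imwrite('pics/w2.png',im)
E
```

```text
t 4.85 pos [ 0.5391 -0.0554  0.3091] axes
 [[ 0.47   0.883 -0.001]
 [ 0.883 -0.47   0.   ]
 [-0.    -0.001 -1.   ]] 
q [-0.19  0.27  1.57  0.    1.31  0.3 ] F [-0.7  1.  -0.5] op 0.0003174237020136118
[[308. 291.]
 [451. 228.]
 [403.  96.]
 [246. 175.]]
end [307. 114.]
ball [313. 282.]
axis [305. 207.]
top [307. 214.]
strap [([296.0, 107.0, 323.0, 268.0], 0.76)]
lever_ball [([307.0, 200.0, 322.0, 272.0], 0.7)]
lever [([305.0, 197.0, 318.0, 270.0], 0.82)]
```

View pics/w2.png

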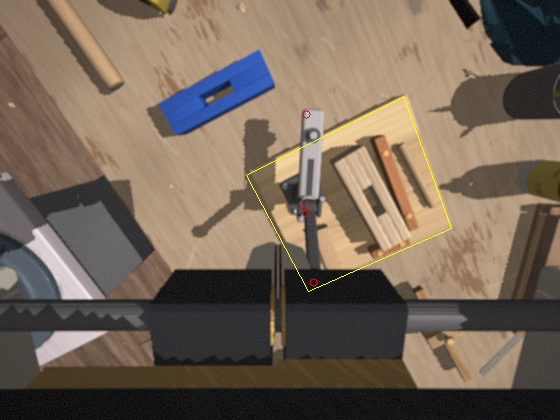

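```bash
python3 - <<'E'
from h import *
st=manip.observe(); f=optics.grab_frame('wrist')
g=lambda u,v,z: onz(f,(u,v),z,st)
e=g(313,110,.098); n=g(313,134,.110); c=g(311,206,.122); print('end',e,'nut',n,'clevis',c)
im=f['pixels'][80:300,230:460]; cv2.imwrite('pics/w3.png',cv2.resize(im,None,fx=2.7,fy=2.7,interpolation=2))
r=spotter.silhouettes('strap',f)[0]['region']; ys,xs=np.nonzero(r)
for y in range(105,200,8): 
    x=xs[ys==y]; 
    if len(x): print(y,x.min(),x.max())
E
```

```text
end [0.62012105 0.009976   0.098     ] nut [ 0.60704753 -0.01355933  0.11      ] clevis [ 0.56730298 -0.0860018   0.122     ]
113 302 323
121 302 323
129 301 322
137 301 322
145 300 321
153 300 321
161 299 320
169 299 319
177 298 319
185 298 318
193 298 318
```

View pics/w3.png

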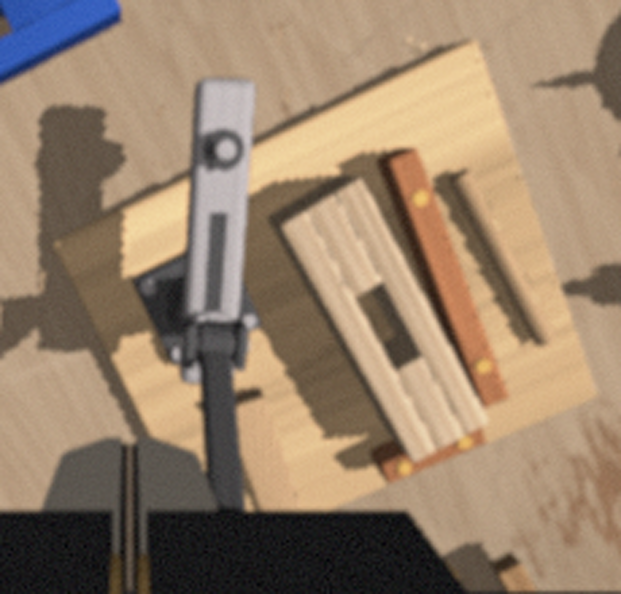

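```bash
python3 - <<'E'
from h import *
from scipy.optimize import least_squares
st=manip.observe(); f=optics.grab_frame('wrist'); sc=optics.grab_frame('scene'); sd=optics.grab_frame('side')
sa=lambda u,v:(u/2.286+110,v/2.286+170); sb=lambda u,v:(u/2.6+200,v/2.6+170); sw=lambda u,v:(u/2.7+230,v/2.7+80)
def res(p):
    J,m=model(p); up=[0,0,.009]
    s=[(proj(f,J([.125,.11,.015]),st)[0]-sw(477,42)),(proj(f,J([.125,-.11,.015]),st)[0]-sw(597,393)),(proj(f,J([-.125,.11,.015]),st)[0]-sw(55,243)),
     proj(f,m['end']+up,st)[0]-sw(227,80),proj(f,m['top'],st)[0]-sw(216,338),
     proj(sc,m['ball'])[0]-sa(405,94),proj(sd,m['ball'])[0]-sb(257,68),proj(sc,J([-.125,-.11,.015]))[0]-sa(443,287),proj(sc,J([.125,-.11,.015]))[0]-sa(580,183)]
    return np.concatenate(s)
r=least_squares(res,np.load('p.npy'),loss='soft_l1'); print(r.cost,r.x.round(4)); print(res(r.x).round(1).reshape(-1,2).tolist())
J,m=model(r.x); print({k:v.round(4) for k,v in m.items()}); np.save('p.npy',r.x)
th=r.x[2]+r.x[3]; u=np.array([np.cos(th),np.sin(th),0]); n=np.array([-u[1],u[0],0]); print('strap world ang',th)
P=m['axis']+.095*u+.05*n; P[2]=.085; print(P,rel(P))
E
```

```text
9.005941831584007 [ 0.6268 -0.1375 -0.0483  1.0907  0.0086]
[[0.1, -1.4], [0.4, 2.5], [-1.9, -0.2], [0.1, -0.5], [-0.5, 4.4], [0.0, 0.4], [-0.7, -0.1], [0.3, -1.5], [1.1, -0.1]]
{'end': array([0.6221, 0.0099, 0.089 ]), 'ball': array([ 0.5385, -0.1333,  0.1982]), 'axis': array([ 0.5641, -0.0894,  0.089 ]), 'top': array([ 0.5641, -0.0894,  0.122 ])}
strap world ang 1.0423337070254164
[0.56881648 0.01780855 0.085     ] [ 7.91 -0.86 22.49]
```

Request:
arm_command([
  [4, -0.7, 0, 0, 0, 0, 0],
  [3.9, -0.7, 0, 0, 0, 0, 0],
  [0, 0, 4, 0, 0, 0, 0],
  [0, 0, 4, 0, 0, 0, 0],
  [0, 0, 4, 0, 0, 0, 0],
  [0, 0, 4, 0, 0, 0, 0],
  [0, 0, 3.4, 0, 0, 0, 0],
  [0, 0, 3, 0, 0, 0, 0],
  [0, 0, 0, 0, 0, 0, 0],
  [0, 0, 0, 0, 0, 0, 0],
])

```text
time: 6.3
tool_pos: [0.5645, 0.02, 0.0863]
orientation: [0.0, 0.858, 0.514, 0.0]
contact_force: [-1.0, -0.5, 0.4]
opening: 0.0003
grasp_force: 0.0
```

```bash
python3 - <<'E'
from h import *
show(); J,m=model(np.load('p.npy')); print('axis in tool',rel(m['axis']),'end in tool',rel(m['end']))
f=optics.grab_frame('side'); cv2.imwrite('pics/s1.png',cv2.resize(f['pixels'][130:300,180:380],None,fx=3,fy=3))
E
```

```text
t 6.3 pos [0.5645 0.02   0.0863] axes
 [[ 0.471  0.882  0.   ]
 [ 0.882 -0.471  0.   ]
 [ 0.     0.    -1.   ]] 
q [-0.05  0.56  1.73  0.    0.85  0.44] F [-1.  -0.5  0.4] op 0.0003276555779885909
axis in tool [-9.68  5.12 -0.27] end in tool [ 1.82  5.56 -0.27]
```

View pics/s1.png

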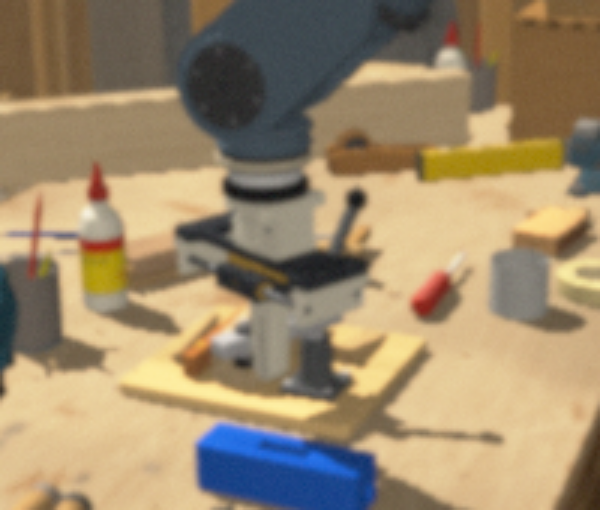

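The side view shows the closed fingers standing beside the strap on its outer side, clear of everything. Next, contact and the arc push.

Request:
arm_command([
  [0, 1, 0, 0, 0, 0, 0],
  [0, 1, 0, 0, 0, 0.02, 0],
  [0.26, 0.98, 0, 0, 0, 0.1, 0],
  [0.26, 0.98, 0, 0, 0, 0.1, 0],
  [0.26, 0.98, 0, 0, 0, 0.1, 0],
  [0.26, 0.98, 0, 0, 0, 0.1, 0],
  [0.26, 0.98, 0, 0, 0, 0.1, 0],
  [0.26, 0.98, 0, 0, 0, 0.1, 0],
  [0.26, 0.98, 0, 0, 0, 0.1, 0],
  [0.26, 0.98, 0, 0, 0, 0.1, 0],
  [0, 0, 0, 0, 0, 0, 0],
])

```text
time: 7.45
tool_pos: [0.6484, -0.0352, 0.0864]
orientation: [0.0, 0.992, 0.128, 0.001]
contact_force: [0.3, 0.2, -0.1]
opening: 0.0003
grasp_force: 0.0
```

```bash
python3 - <<'E'
from h import *
show(); p=np.load('p.npy');J,m=model(p); print('axis in tool',rel(m['axis']))
p[3]=0; J,m=model(p); print('final end in tool',rel(m['end']))
E
```

```text
t 7.45 pos [ 0.6484 -0.0352  0.0864] axes
 [[ 0.967  0.255  0.002]
 [ 0.255 -0.967 -0.   ]
 [ 0.002  0.001 -1.   ]] 
q [-0.13  0.69  1.49 -0.    0.97  1.19] F [ 0.3  0.2 -0.1] op 0.00025714349609355896
axis in tool [-9.54  3.1  -0.27]
final end in tool [ 1.43  6.56 -0.25]
```

Request:
arm_command([
  [0.26, 0.98, 0, 0, 0, 0.1, 0],
  [0.26, 0.98, 0, 0, 0, 0.1, 0],
  [0.13, 0.49, 0, 0, 0, 0.05, 0],
  [0.1, 0.4, 0, 0, 0, 0.05, 0],
  [0, 0.2, 0, 0, 0, 0, 0],
  [0, 0.2, 0, 0, 0, 0, 0],
  [0, 0, 0, 0, 0, 0, 0],
])

```text
time: 8.15
tool_pos: [0.6587, -0.065, 0.0859]
orientation: [0.0, 1.0, -0.019, 0.0]
contact_force: [0.4, -0.0, 0.6]
opening: 0.0005
grasp_force: 0.3
```

```bash
python3 - <<'E'
from h import *
show(); p=np.load('p.npy');J,m=model(p); print('axis in tool',rel(m['axis']))
f=optics.grab_frame('scene'); cv2.imwrite('pics/c1.png',cv2.resize(f['pixels'][180:310,230:400],None,fx=4,fy=4,interpolation=2))
E
```

```text
t 8.15 pos [ 0.6587 -0.065   0.0859] axes
 [[ 0.999 -0.037  0.   ]
 [-0.037 -0.999 -0.   ]
 [ 0.     0.    -1.   ]] 
q [-0.17  0.71  1.45  0.    0.99  1.44] F [ 0.4 -0.   0.6] op 0.00046940286389264064
axis in tool [-9.37  2.8  -0.32]
```

View pics/c1.png

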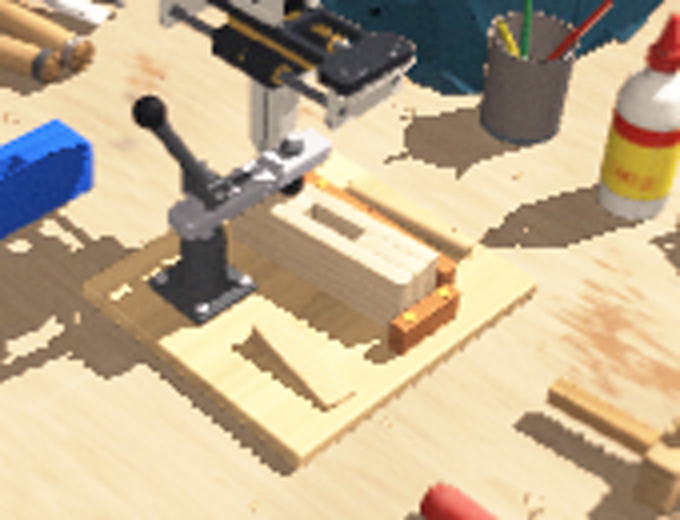

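The strap now lies over the block's near end at crop (250,180). No stop force yet, so I continue in small steps.

Request:
arm_command([
  [0, 0.2, 0, 0, 0, 0, 0],
  [0, 0.2, 0, 0, 0, 0, 0],
  [0, 0.2, 0, 0, 0, 0, 0],
  [0, 0, 0, 0, 0, 0, 0],
])

```text
time: 8.6
tool_pos: [0.6588, -0.0684, 0.0857]
orientation: [-0.002, 1.0, -0.019, 0.0]
contact_force: [3.3, 16.4, 0.5]
opening: 0.0001
grasp_force: 8.1
```

Request:
arm_command([
  [0, 0.2, 0, 0, 0, 0, 0],
  [0, 0.2, 0, 0, 0, 0, 0],
  [0, 0, 0, 0, 0, 0, 0],
])

```text
time: 8.9
tool_pos: [0.6589, -0.0706, 0.0858]
orientation: [-0.003, 1.0, -0.019, 0.0]
contact_force: [5.0, 25.4, 1.2]
opening: 0.0005
grasp_force: 13.3
```

Contact force rises steadily (16 to 25 N), so the strap is at its stop. Now I back off, rise, and re-measure the strap and ball.

Request:
arm_command([
  [0, -1, 0, 0, 0, 0, 0],
  [0, -1.5, 0, 0, 0, 0, 0],
  [0, 0, -4, 0, 0, 0, 0],
  [0, 0, -4.5, 0, 0, 0, 0],
  [0, 0, -4.5, 0, 0, 0, 0],
  [0, 0, -3.5, 0, 0, 0, 0],
  [0, 0, 0, 0, 0, 0, 0],
  [0, 0, 0, 0, 0, 0, 0],
])

```text
time: 9.7
tool_pos: [0.6592, -0.0498, 0.2508]
orientation: [0.0, 1.0, -0.019, 0.0]
contact_force: [0.6, -0.2, -0.3]
opening: 0.0003
grasp_force: 0.0
```

```bash
python3 - <<'E'
from h import *
show(); p=np.load('p.npy'); p[3]=0; J,m=model(p); print('axis',m['axis'],'ball model',m['ball'],'in tool',rel(m['ball']))
sc=optics.grab_frame('scene'); sd=optics.grab_frame('side')
print('ball scene z.198',onz(sc,(267.5,207.7),.198))
B=[]
for n,f in (('sc',sc),('sd',sd)):
    g=cv2.cvtColor(f['pixels'],cv2.COLOR_BGR2GRAY); u=proj(f,m['ball'])[0]; print(n,'pred',u.round(1),[b['extent'] for b in spotter.boxes_of('lever_ball',f)][:2])
    x,y=u.round().astype(int); w=g[y-14:y+15,x-14:x+15]
    # dark disc centre: best disc response
    k=np.zeros((15,15),np.float32); r=395*.011/0.95; cv2.circle(k,(7,7),int(round(r)),1,-1); 
    s=cv2.filter2D(w.astype(np.float32),-1,k/k.sum()); i=np.unravel_index(s.argmin(),s.shape); uv=(x-14+i[1],y-14+i[0]); print('dark',uv,s.min()); B.append(ray(f,uv))
    cv2.imwrite(f'pics/{n}2.png',cv2.resize(f['pixels'][y-60:y+90,x-80:x+100],None,fx=4,fy=4))
print('tri',tri(B))
E
```

```text
t 9.7 pos [ 0.6592 -0.0498  0.2508] axes
 [[ 0.999 -0.039  0.001]
 [-0.039 -0.999 -0.   ]
 [ 0.001  0.    -1.   ]] 
q [-0.15  0.54  1.31 -0.    1.29  1.46] F [ 0.6 -0.2 -0.3] op 0.00028658117331826724
axis [ 0.56409604 -0.08944217  0.089     ] ball model [ 0.51341639 -0.08699061  0.1981717 ] in tool [-14.43   4.28   5.26]
ball scene z.198 [ 0.51439038 -0.08780842  0.198     ]
sc pred [267.  207.7] []
dark (np.int64(267), np.int64(208)) 68.012344
sd pred [301.  201.8] [[286.4, 200.6, 305.1, 229.3]]
dark (np.int64(295), np.int64(216)) 95.703705
tri [ 0.52886816 -0.06494174  0.1686078 ]
```

View pics/sd2.png

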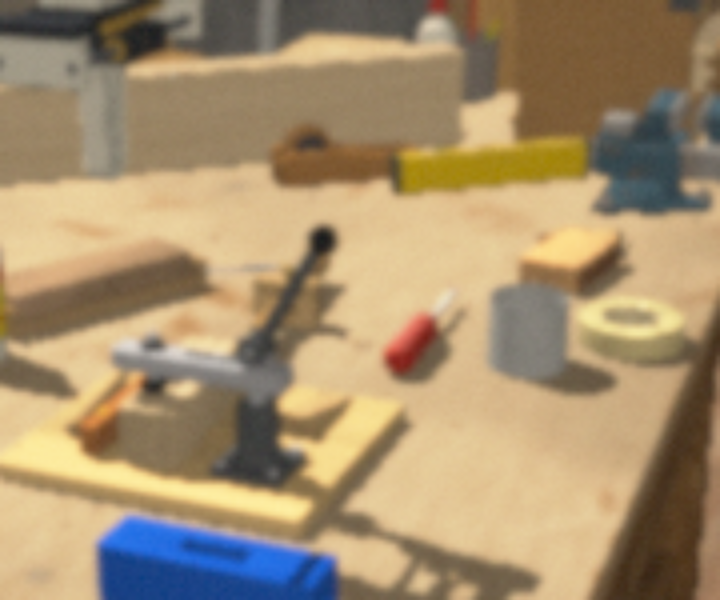

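The side view shows the strap over the block. The ball at full-frame (301,202) coincides with the model prediction, so the model holds. Next I move behind the lever, strap side.

Request:
arm_command([
  [-3.5, 1.5, 0, 0, 0, 0, 0],
  [-3.5, 1.5, 0, 0, 0, 0, 0],
  [-3.35, 1.3, 0, 0, 0, 0, 0],
  [0, 0, 2.8, 0, 0, 0, 0],
  [0, 0, 2.8, 0, 0, 0, 0],
  [0, 0, 0, 0, 0, 0, 0],
  [0, 0, 0, 0, 0, 0, 0],
])

```text
time: 10.6
tool_pos: [0.5541, -0.0888, 0.1946]
orientation: [-0.0, 1.0, -0.02, -0.001]
contact_force: [1.0, 0.0, 0.4]
opening: 0.0007
grasp_force: 0.0
```

Request:
arm_command([
  [-0.6, 0, 0, 0, 0, 0, 0],
  [-0.6, 0, 0, 0, 0, 0, 0],
  [-0.6, 0, 0, 0, 0, 0, 0],
  [-0.53, 0, 0.34, 0, 0, 0, 0],
  [-0.53, 0, 0.36, 0, 0, 0, 0],
  [-0.51, 0, 0.38, 0, 0, 0, 0],
  [-0.5, 0, 0.41, 0, 0, 0, 0],
  [0, 0, 0, 0, 0, 0, 0],
])

```text
time: 11.4
tool_pos: [0.5147, -0.0872, 0.179]
orientation: [-0.0, 1.0, -0.02, -0.001]
contact_force: [-0.1, -0.2, -1.0]
opening: 0.0001
grasp_force: 0.2
```

```bash
python3 - <<'E'
from h import *
show(); p=np.load('p.npy'); p[3]=0; J,m=model(p); print('axis in tool',rel(m['axis']))
f=optics.grab_frame('side'); cv2.imwrite('pics/s3.png',cv2.resize(f['pixels'][130:280,220:380],None,fx=4,fy=4))
E
```

```text
t 11.4 pos [ 0.5147 -0.0872  0.179 ] axes
 [[ 0.999 -0.039 -0.001]
 [-0.039 -0.999  0.   ]
 [-0.001 -0.    -1.   ]] 
q [-0.26  0.36  1.77 -0.    1.01  1.35] F [-0.1 -0.2 -1. ] op 7.60642049578926e-05
axis in tool [4.96 0.03 8.99]
```

View pics/s3.png

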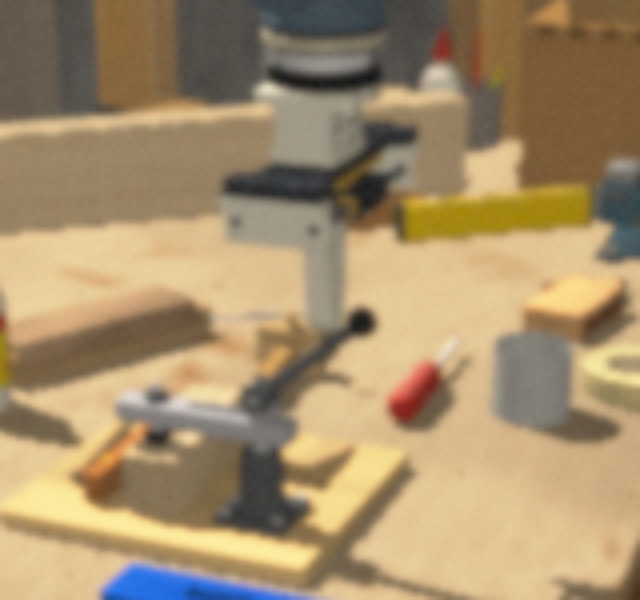

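The lever is on its way down: the fingertip is on it beside the ball at crop (345,325), and the strap is still over the block. I continue the arc.

Request:
arm_command([
  [-0.42, 0, 0.48, 0, 0, 0, 0],
  [-0.4, 0, 0.5, 0, 0, 0, 0],
  [-0.36, 0, 0.53, 0, 0, 0, 0],
  [-0.33, 0, 0.56, 0, 0, 0, 0],
  [-0.27, 0, 0.58, 0, 0, 0, 0],
  [-0.22, 0, 0.6, 0, 0, 0, 0],
  [-0.17, 0, 0.6, 0, 0, 0, 0],
  [-0.12, 0, 0.5, 0, 0, 0, 0],
  [0, 0, 0, 0, 0, 0, 0],
])

```text
time: 12.35
tool_pos: [0.492, -0.0863, 0.1354]
orientation: [-0.0, 1.0, -0.02, -0.001]
contact_force: [-0.3, 0.2, 0.1]
opening: 0.0005
grasp_force: 0.0
```

Request:
arm_command([
  [0, 0, 0.2, 0, 0, 0, 0],
  [0, 0, 0.2, 0, 0, 0, 0],
  [0, 0, 0, 0, 0, 0, 0],
])

```text
time: 12.65
tool_pos: [0.4918, -0.0864, 0.1331]
orientation: [-0.0, 1.0, -0.019, -0.001]
contact_force: [-8.9, 1.2, 20.2]
opening: 0.0004
grasp_force: 9.5
```

Request:
arm_command([
  [0, 0, 0.15, 0, 0, 0, 0],
  [0, 0, 0, 0, 0, 0, 0],
  [0, 0, 0, 0, 0, 0, 0],
])

```text
time: 12.95
tool_pos: [0.4916, -0.0863, 0.1323]
orientation: [-0.0, 1.0, -0.019, -0.001]
contact_force: [-12.3, 1.4, 29.4]
opening: 0.0003
grasp_force: 14.1
```

Request:
arm_command([
  [0, 0, -1, 0, 0, 0, 0],
  [0, 0, -3, 0, 0, 0, 0],
  [0, 0, -4, 0, 0, 0, 0],
  [0, 0, -4, 0, 0, 0, 0],
  [0, 0, 0, 0, 0, 0, 0],
  [0, 0, 0, 0, 0, 0, 0],
])

```text
time: 13.55
tool_pos: [0.4924, -0.0864, 0.2508]
orientation: [0.0, 1.0, -0.02, 0.0]
contact_force: [0.6, -0.3, -0.6]
opening: 0.0006
grasp_force: 0.0
```

```bash
python3 - <<'E'
from h import *
show(); p=np.load('p.npy'); p[3]=0;p[4]=.96; J,m=model(p)
f=optics.grab_frame('side'); im=f['pixels'].copy(); m['end'][2]-=.008
for k in ('end','ball'): u=proj(f,m[k])[0]; print(k,(u-[220,150])*4); 
cv2.imwrite('pics/s4.png',cv2.resize(im[150:280,220:380],None,fx=4,fy=4))
E
```

```text
t 13.55 pos [ 0.4924 -0.0864  0.2508] axes
 [[ 0.999 -0.039  0.   ]
 [-0.039 -0.999 -0.   ]
 [ 0.     0.    -1.   ]] 
q [-0.27  0.24  1.75 -0.    1.15  1.34] F [ 0.6 -0.3 -0.6] op 0.0006141197888215458
end [119.06812245 329.45117704]
ball [389.23659861 321.89801584]
```

View pics/s4.png

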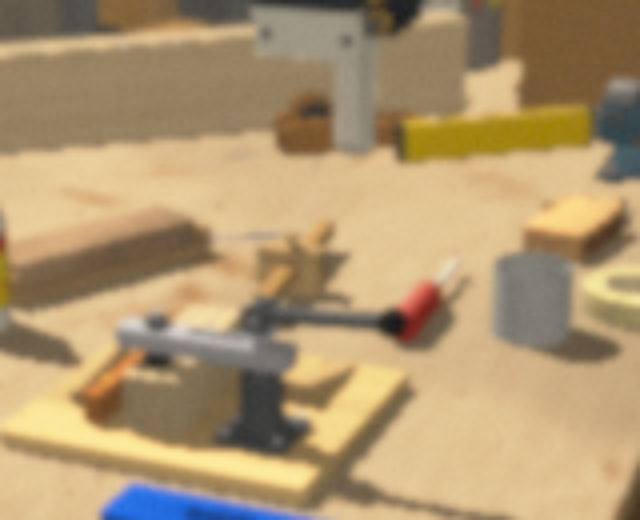

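The ball at crop (392,322) and the strap end at (122,330) match the predictions for lever 0.96 and strap 0. The gripper is clear of everything.

```bash
python3 -c "
from h import *
print(order.close_job())"
```

```text
the job is handed in; nothing more can be done
None
```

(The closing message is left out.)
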